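# Fit the crank on the winch

### The job

Draw the winch crank right out from under the wire rack, lay it flat on the shelf and let go of it. Then take it up again, turn it so the flat in its hub matches the flat on the winch's shaft, and drop it on the shaft until the hub sits fully home on the housing, and let go. Leave the dish, the tyre levers and the scraper where they are.

Things in the scene. Friction and masses are not known exactly. Their poses are not given: they have to be found in the camera images.
- crank: Loose hand crank lying flat, 174 mm long, 0.3 to 0.55 kg, balanced near the hub. At one end a dark steel hub: octagon 50 mm across flats (two flats face +y and -y), 40 mm high, D-shaped hole right through. A blue bar (22 mm wide, 15 mm thick, flush with the underside) runs along +x from hub to knob. Origin: on the hub axis at its underside; z up along the hole.
- hub_top (a point): Centre of the D hole at the hub's top, 40 mm above the crank's underside; axes as the crank's. The hole: round part of 16 mm radius, flat 9.5 mm from the axis on the -x side (away from the bar), its mouth on the underside widened by 2 mm.
- knob_mid (a point): Centre of the crank's upright black knob, 135 mm from the hub axis: 24 mm across, 18 to 70 mm above the crank's underside, this point at 44 mm. The knob spins freely on its pin, so holding it does not steer which way the crank points; pulled, the crank trails behind.
- winch: Hand winch fixed to the shelf: grey round gear housing, 92 mm across (foot 104 mm), flat top 60 mm above the shelf; small spool on its -x side reaching 105 mm from the axis, 54 mm high. From its top stands the brass D shaft. Origin: on the shaft axis at shelf level. With flats matched, the crank's +x points along the winch's +x.
- shaft_seat (a point): Foot of the D shaft on the flat housing top, on the shaft axis, 60 mm above the shelf; axes as the winch's. The shaft is fixed and does not turn: 14 mm radius, flat 7.5 mm from the axis facing -x, 36 mm tall, top 5 mm tapered. The underside of the crank's hub rests here when home.
- rack: Fixed low wire rack over the hub end of the crank: 258 mm along x, 160 mm along y, top wires 64 to 72 mm above the shelf, a thin leg at each corner, open on every side. Origin: centre of its footprint at shelf level. The knob sticks out beyond the -y edge; the crank can be drawn straight out along -y.
- dish: Bystander: loose green ceramic dish, 100 mm across, 32 mm high; origin under its centre.
- lever_low: Bystander: loose yellow nylon tyre lever lying flat, 122 x 18 x 7 mm; origin under its centre, x along it.
- lever_top: Bystander: the same, lying across the first lever.
- scraper: Bystander: loose steel scraper with black handle, 120 mm long, 14 mm high; origin at mid length underneath, x towards the blade.
There are look-alikes about, which are no part of the job. Of the things shaped like the crank, the dark steel one is meant.

How it is judged (in metres and radians):
On the way:
1. the crank lies flat on the shelf, its hub clear of the rack, let go and still ((y of crank in the frame of rack below -0.103 m or x of crank in the frame of rack below -0.152 m or x of crank in the frame of rack above 0.152 m or y of crank in the frame of rack above 0.103 m) and height (world z) of crank below 0.006 m and angle between crank's own z axis and vertical below 0.08 rad and contact force between the fingers and crank below 0.1 N and linear speed of crank below 0.02 m/s), for 0.2 s.
At the end, for the whole second after the job is handed in: The crank is on the winch shaft, its hub down on the housing within 4 mm, level within 0.07 rad, within 5 mm of the shaft axis and with its flat to the shaft's flat (within 0.3 rad), let go and still (horizontal distance between crank and shaft_seat below 0.005 m and z of crank in the frame of shaft_seat between -0.004 and 0.004 m and angle between crank's own z axis and vertical below 0.07 rad and angle between the x axis of crank and the x axis of winch, either way round below 0.3 rad and contact force between the fingers and crank below 0.1 N and linear speed of crank below 0.02 m/s); the robot touches nothing.
It fails at once if the dish is moved by more than 30 mm (distance of dish from where it was at the start of the episode above 0.03 m).
It fails at once if the lever low is moved by more than 30 mm (distance of lever_low from where it was at the start of the episode above 0.03 m).
It fails at once if the lever top is moved by more than 30 mm (distance of lever_top from where it was at the start of the episode above 0.03 m).
It fails at once if the scraper is moved by more than 30 mm (distance of scraper from where it was at the start of the episode above 0.03 m).
It also fails if it takes over 58 s, if anything falls off the work surface, if the arm or the gripper's body presses on something with over 40 N, if the wrist force passes 120 N, or if a joint passes its speed limit or range.

### The arm

A 6-joint arm with a two-finger parallel gripper is mounted at the origin on the work surface. World frame = base frame: x ahead of the robot, y to its left, z up, the work surface at z = 0. Lengths are in mm, angles in rad, forces in N, time in s.
With the tool pointing down it reaches from about 350 to 925 mm from the base axis. Payload 6.4 kg.
Tool frame: the origin (TCP) lies midway between the tips of the shut fingers; the grasp point (between the pads) lies 19 mm behind it; z points along the fingers, y is the direction in which the jaws open and shut (so a half turn about z gives the same grasp; the last joint's range is limited). The gripper opens to 85 mm and grips with 20 to 120 N. Pads are 22 mm wide; open, the fingers measure 114 mm over their backs; the gripper's body (76 mm by 85 mm) begins 54 mm behind the grasp point. The pads swing forward as they close: fully open they stand 13 mm farther back than shut.
Start: joints at [1.017, 0.245, 1.558, -0, 1.339, -0.174], TCP at [240.976, 603.692, 205.89] pointing down, gripper open.
Joint ranges: [-3.13, 3.13], [-1.02, 2.26], [0.13, 2.54], [-0.95, 4.09], [0.21, 2.88], [-2.74, 2.74]. Speed limits (rad/s): [2.57, 2.57, 3.14, 3.14, 3.14, 3.14].

### API

Orientations are given as a rotation vector (axis times angle).
In Python, from bench import sense, cams, manip, spotter gives the robot as it stands.
- The arm moves only by the tool send_rows, never from a script. Its argument "plan" is a list of rows, each a list of 5 numbers: the gripper command: -1 is fully open, 1 is shut, values between are in proportion, then the shift along the tool's x, y, z in m, then the turn about the tool's z in degrees. A call has 1 to 12 rows; each row is the pose to reach, as a shift and turn from the pose commanded when the call began, along the tool's axes at that moment; what a row does not reach only later rows make up. A row lasts 1/10 s, in which the tool goes at most 50 mm and 8.59 degrees, less where a joint would pass 70% of its speed; a pose out of reach is approached as far as the arm can. A call with a gripper value outside its range is refused whole. The fingers move at their own pace and stop on an object; "grip_force" is the grip in N (left out, the last holds). Time passes only in rows, so rows that repeat a pose let the fingers close. It gives the time, the measured TCP pose, the force and the opening at its end, in the units of the state.
- sense(): the state, without advancing time (a new reading comes with each control period).
- cams.snapshot(name): name is "scene" or "side" or "wrist"; returns a dict with "frame" (384x512x3 uint8, red, green, blue), "fx", "fy", "cx", "cy" (pixels), "eye" and "rotation" of the camera in the world. Camera axes: x right, y down, z forward; pixel columns grow to the right and rows downward; lengths in mm; the calibration is good to about 2 mm. A picture is of the moment at which its call begins. There is no depth.
- manip.finish_job(): hands the job in, once; it reports no verdict.
Trained networks look in a picture, given as the dict that the camera call returned (one of the last four; its "shot" number tells which), for a name from the list of things; names that differ only in an ending like _2 or _b are one class to them, and where a whole thing is asked for, a point or a joint stands for the part that bears it (a point fixed in the world has none). Each returns a list of dicts, best first, with "conf" (0 to 1); they miss things now and then, are a little off and sometimes report something else, mostly with a low value. They report only what shows in the picture. A call takes as long as a camera call. They do not tell look-alikes from the thing itself.
- spotter.find_in(picture, label): "position" ([row, column] in pixels, amid what is visible of it).
The state is a dict: "clock": time; "qpos": joint angles; "dq": joint speeds; "joint_torque": joint torques, N m; "ee_pos": TCP position; "tcp_rot": TCP orientation; "contact_force": force on the tool from outside, world axes, zero at the start; "torque": the same for the moment, N m; "width": finger opening in mm.
Only numpy, scipy, OpenCV 4.12 (cv2) and the standard library are available. Lean on these libraries where they do the work, as an engineer would, in place of code of your own. Each camera call takes 0.05 s, during which the arm holds its last target.

## Working session

There is one attempt and no reset: what is moved stays moved. The work goes in short steps, Python scripts to look and compute and a tool call to move; the robot and the scene stay as the last step left them, time stands still between calls to the robot, and variables do not carry over. Pictures are saved under pics/ and viewed, and the job is handed in when it is done.

Besides the shell and the picture viewer there is one more tool, called after ">>>" in YAML: its name, and indented under it one key for each argument. send_rows: Moves the arm, as the interface text tells. Its arguments: {"type":"object","properties":{"plan":{"type":"array"},"grip_force":{"type":"number"}},"required":["plan"]}

```bash
ls; mkdir -p pics
cat > h.py <<'E'
import numpy as np, cv2
from bench import sense, cams, manip, spotter
def ray(p,rc):
    R=np.array(p["rotation"]);
    d=R@np.array([(rc[1]-p["cx"])/p["fx"],(rc[0]-p["cy"])/p["fy"],1.0]); return np.array(p["eye"]),d
def at_z(p,rc,z):
    e,d=ray(p,rc); t=(z-e[2])/d[2]; return e+t*d
def proj(p,X):
    R=np.array(p["rotation"]); c=R.T@(np.array(X,float)-np.array(p["eye"]))
    return np.array([p["cy"]+p["fy"]*c[1]/c[2], p["cx"]+p["fx"]*c[0]/c[2]])
def tri(p1,a,p2,b):
    e1,d1=ray(p1,a);e2,d2=ray(p2,b)
    A=np.stack([d1,-d2],1);s=np.linalg.lstsq(A,e2-e1,rcond=None)[0]
    x,y=e1+s[0]*d1,e2+s[1]*d2
    return (x+y)/2,np.linalg.norm(x-y)
def save(p,n,k=1.5):
    cv2.imwrite("pics/"+n+".png",cv2.resize(p["frame"][:,:,::-1],None,fx=k,fy=k,interpolation=cv2.INTER_CUBIC))
E
python3 - <<'E'
from h import *
np.set_printoptions(precision=1,suppress=True)
for n in ["scene","side","wrist"]:
    p=cams.snapshot(n); save(p,n+"0"); print(n,p["eye"],np.array(p["rotation"]).round(2).tolist(),p["fx"],p["shot"])
    for l in ["crank","hub_top","knob_mid","winch","shaft_seat","rack","dish","lever_low","scraper"]:
        try:
            for r in spotter.find_in(p,l)[:3]: print(l,np.array(r["position"]).round(1),round(r["conf"],2),at_z(p,r["position"],0 if l not in("knob_mid","hub_top") else 44))
        except Exception as e: print(l,e)
print(sense())
E
```

```text
pics
scene [1273.1 -185.3  875.2] [-2.0, -1.46, 0.59] 413.17438334069755 1
crank invalid index to scalar variable.
hub_top invalid index to scalar variable.
knob_mid invalid index to scalar variable.
winch invalid index to scalar variable.
shaft_seat invalid index to scalar variable.
rack invalid index to scalar variable.
dish invalid index to scalar variable.
lever_low invalid index to scalar variable.
scraper invalid index to scalar variable.
side [ 193.2 -939.3  771.6] [-2.14, 0.4, -0.2] 430.0900536534726 2
crank invalid index to scalar variable.
hub_top invalid index to scalar variable.
knob_mid invalid index to scalar variable.
winch invalid index to scalar variable.
shaft_seat invalid index to scalar variable.
rack invalid index to scalar variable.
dish invalid index to scalar variable.
lever_low invalid index to scalar variable.
scraper invalid index to scalar variable.
wrist [181.6 628.7 374.3] [2.42, 1.64, 0.21] 328.8141473599726 3
hub_top invalid index to scalar variable.
knob_mid invalid index to scalar variable.
{'clock': 1.5, 'qpos': array([ 1. ,  0.2,  1.6,  0. ,  1.3, -0.2]), 'dq': array([ 0.,  0., -0.,  0.,  0.,  0.]), 'joint_torque': array([ -0. , -43. , -32.6,  -0. ,   0. ,   0. ]), 'ee_pos': array([241. , 603.7, 205.9]), 'tcp_rot': array([-0.6, -3.1, -0. ]), 'contact_force': array([-0.5, -0.4,  1. ]), 'torque': array([ 0., -0.,  0.]), 'width': 85.18307469247613}
```

```bash
sed -i 's/R=np.array(p\["rotation"\])/R=cv2.Rodrigues(np.array(p["rotation"],float))[0]/' h.py
python3 - <<'E'
from h import *
import pickle
np.set_printoptions(precision=1,suppress=True)
P={}
for n in ["scene","side"]:
    p=cams.snapshot(n); P[n]=p
    for l in ["hub_top","knob_mid","winch","rack"]:
            for r in spotter.find_in(p,l)[:4]: print(n,l,np.array(r["position"]).round(1),round(r["conf"],2),at_z(p,r["position"],0 if l not in("knob_mid","hub_top") else 44))
pickle.dump(P,open("P0.pkl","wb"))
print(sense()["clock"])
E
```

```text
scene hub_top [124.2 325.2] 0.69 [305.9 358.   44. ]
scene hub_top [193.3 321.8] 0.64 [586.  220.8  44. ]
scene knob_mid [102.1 322.2] 0.56 [188.5 399.9  44. ]
scene knob_mid [193.7 299.3] 0.43 [568.1 161.5  44. ]
scene winch [219.3 143. ] 0.85 [ 486.  -264.3    0. ]
scene winch [175.3 344.1] 0.36 [502.3 336.6   0. ]
scene rack [174.1 344.3] 0.7 [497.8 339.5   0. ]
scene rack [218.6 141.2] 0.52 [ 481.9 -268.8    0. ]
side hub_top [176.6 236.9] 0.89 [538.1 181.1  44. ]
side hub_top [166.6 138.5] 0.72 [253.1 362.9  44. ]
side knob_mid [275.5 285.9] 0.29 [ 505.6 -279.4   44. ]
side winch [274.6 279.7] 0.65 [ 511.4 -230.9    0. ]
side rack [163.5 213.4] 0.9 [509.1 363.9   0. ]
2.0
```

View pics/scene0.png

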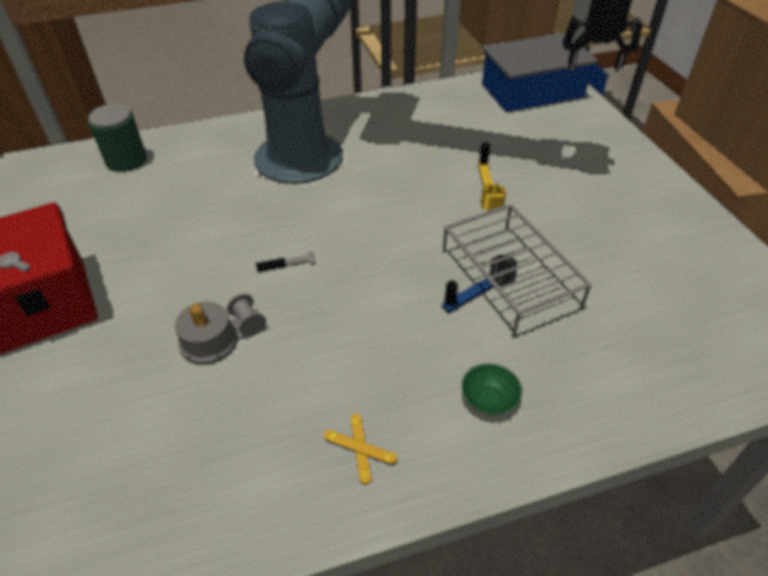

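View pics/side0.png

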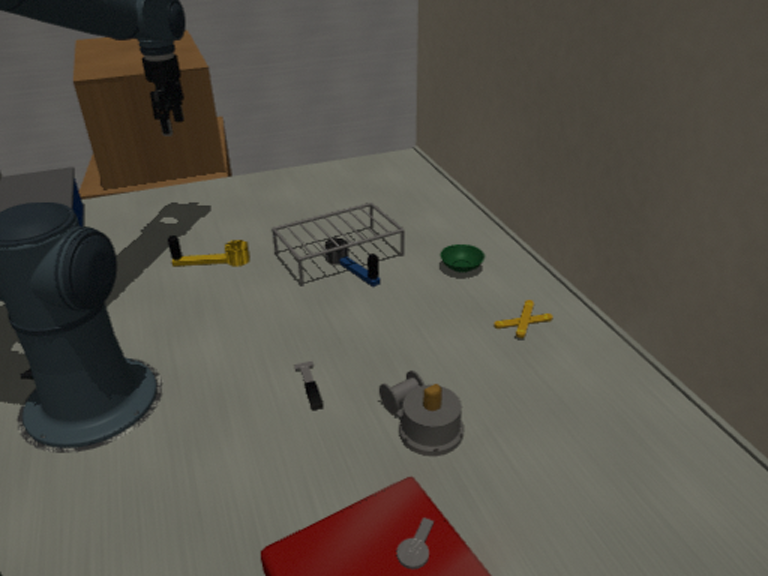

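View pics/wrist0.png

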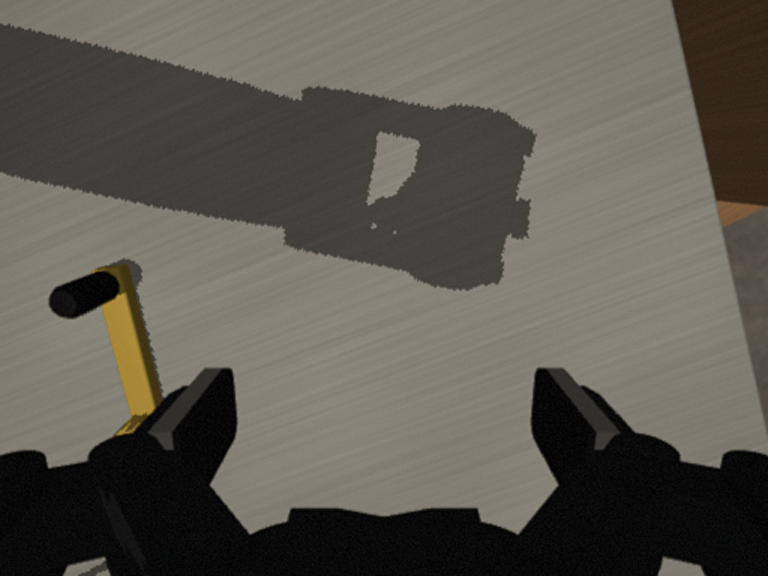

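Run:
```python
from h import *
import pickle
np.set_printoptions(precision=1,suppress=True)
P=pickle.load(open("P0.pkl","rb"));a,b=P["scene"],P["side"]
for n,s,t in [("knobtop",(451,285),(373,257)),("knobmid",(451,294),(373,267)),("hubtop",(503,260),(337,242)),("shafttop",(198,308),(432,388))]:
    print(n,tri(a,(s[1]/1.5,s[0]/1.5),b,(t[1]/1.5,t[0]/1.5)))
for n,p,x0,y0,w in [("cs",a,280,120,130),("cd",b,170,120,130),("ws",a,100,170,100),("wd",b,230,230,100)]:
    c=p["frame"][y0:y0+w,x0:x0+w,::-1]; cv2.imwrite(f"pics/{n}.png",cv2.resize(c,(580,580),interpolation=cv2.INTER_CUBIC))
import glob
im=[cv2.imread(f"pics/{n}.png") for n in("cs","cd","ws","wd")]
cv2.imwrite("pics/c4.png",cv2.resize(np.vstack([np.hstack(im[:2]),np.hstack(im[2:])]),(600,600),interpolation=cv2.INTER_AREA))
```

```text
knobtop (array([572.9, 162.5,  65.1]), np.float64(2.721299421909589))
knobmid (array([572.7, 164.4,  39.6]), np.float64(1.7704021348581085))
hubtop (array([529.4, 287.5,  46.4]), np.float64(2.519780596067736))
shafttop (array([ 511.9, -276.1,   91.4]), np.float64(2.2117711657491124))
```

View pics/c4.png

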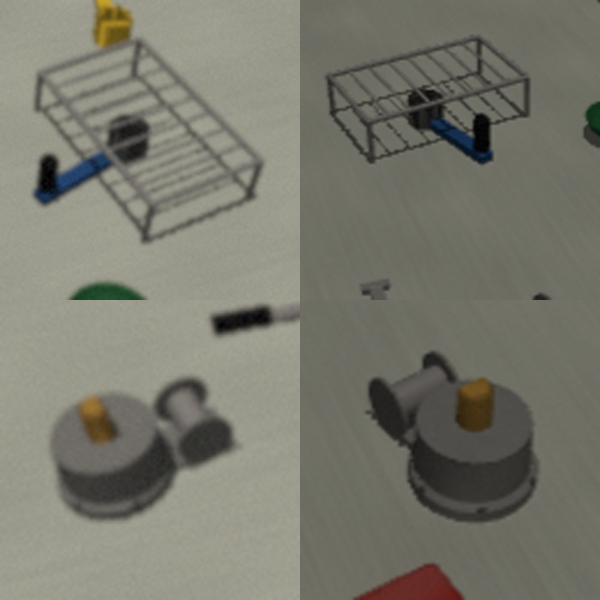

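Run:
```python
from h import *
import pickle
np.set_printoptions(precision=2,suppress=True)
P=pickle.load(open("P0.pkl","rb"));a,b=P["scene"],P["side"]
k=300/130
A=[(38,75),(140,40),(262,162),(152,205)]; 
B=[(28,77),(179,38),(228,76),(70,124)]
for q in A: print(at_z(a,(120+q[1]/k,280+q[0]/k),70))
for q in B: print(' b',at_z(b,(120+q[1]/k,170+q[0]/k),70))
# spool ends scene: mid of axis; z~27
k=3
for q in [(180,400-300),(210,445-300)]: print('spool s',at_z(a,(170+q[1]/k,100+q[0]/k),27))
for q in [(390,402),(440,372)]: print('spool d',at_z(b,(230+(q[1]-300)/k,230+(q[0]-300)/k),27))
s=sense();R=cv2.Rodrigues(s["tcp_rot"])[0];print(R)
# housing top circle ellipse centers
print(at_z(a,(170+(435-300)/k,100+104/k),60),at_z(b,(230+(421-300)/k,230+(474-300)/k),60))
```

```text
[433.31 204.92  70.  ]
[410.65 358.61  70.  ]
[657.09 394.87  70.  ]
[677.17 244.3   70.  ]
 b [400.92 350.75  70.  ]
 b [648.57 386.86  70.  ]
 b [673.65 244.29  70.  ]
 b [425.01 199.56  70.  ]
spool s [ 467.31 -209.81   27.  ]
spool s [ 529.46 -192.73   27.  ]
spool d [ 469.17 -204.02   27.  ]
spool d [ 521.93 -185.41   27.  ]
[[-0.93  0.37 -0.  ]
 [ 0.37  0.93  0.  ]
 [ 0.    0.   -1.  ]]
[ 518.64 -277.64   60.  ] [ 510.09 -280.33   60.  ]
```

```bash
cat >> h.py <<'E'
def goto(x,y,z,jaw,s=None):
    s=s or sense();R=cv2.Rodrigues(np.array(s["tcp_rot"],float))[0]
    d=R.T@(np.array([x,y,z])-s["ee_pos"])/1000
    j=np.degrees(np.arctan2(R[1,1],R[0,1]))
    t=-((jaw-j+90)%180-90)
    print("jaw",j.round(2),"shift",d.round(4),"turn",round(t,2),"q",s["qpos"].round(2),"t",s["clock"])
E
python3 - <<'E'
from h import *
import pickle
P=pickle.load(open("P0.pkl","rb"));a,b=P["scene"],P["side"]
goto(573,163.5,150,9.3)
print(at_z(b,(261/1.5,462/1.5),16),at_z(a,(390/1.5,491/1.5),16), at_z(b,(319/1.5,523/1.5),5),at_z(b,(385/1.5,309/1.5),5))
E
```

```text
jaw 68.24 shift [-0.4716 -0.2857  0.0559] turn 58.94 q [ 1.02  0.25  1.56  0.    1.34 -0.17] t 2.0
[777.70847331 151.36147567  16.        ] [774.60916342 154.70906182  16.        ] [800.82896768 -74.58289916   5.        ] [ 355.78671368 -104.82491017    5.        ]
```

>>> send_rows:
  plan:
    - [-1, -0.043, -0.026, 0.005, 5]
    - [-1, -0.086, -0.052, 0.01, 11]
    - [-1, -0.129, -0.078, 0.015, 16]
    - [-1, -0.172, -0.104, 0.02, 22]
    - [-1, -0.215, -0.13, 0.025, 27]
    - [-1, -0.258, -0.156, 0.03, 33]
    - [-1, -0.301, -0.182, 0.035, 38]
    - [-1, -0.344, -0.208, 0.04, 44]
    - [-1, -0.387, -0.234, 0.046, 49]
    - [-1, -0.43, -0.26, 0.051, 54]
    - [-1, -0.4716, -0.2857, 0.0559, 58.9]
    - [-1, -0.4716, -0.2857, 0.0559, 58.9]
  grip_force: 40

```text
clock: 3.2
ee_pos: [575.6, 159.1, 149.6]
tcp_rot: [2.041, 2.387, -0.001]
contact_force: [-0.6, 0.8, 0.3]
width: 85.5
```

Run:
```python
from h import *
goto(573,163.5,30,9.3)
p=cams.snapshot("wrist");save(p,"w1");print(p["eye"])
print([proj(p,(573,163.5,z)) for z in (44,70)],proj(p,(529,287,40)))
for r in spotter.find_in(p,"knob_mid"): print(r,at_z(p,r["position"],44))
goto(573,163.5,30,9.3)
```

```text
jaw 8.94 shift [ 0.0049 -0.0019  0.1196] turn -0.36 q [ 0.08  0.18  1.74 -0.    1.22 -0.08] t 3.2
[566.57130623 224.43727202 317.95236118]
[array([182.13310843, 252.05164259]), array([189.43929179, 251.69515699])] [ 16.04207257 219.73340318]
{'position': [184.4, 248.5], 'conf': 0.69} [570.30353486 161.06991588  44.        ]
jaw 9.22 shift [ 0.0012 -0.0003  0.1198] turn -0.08 q [ 0.09  0.18  1.74  0.    1.22 -0.08] t 3.3
```

View pics/w1.png

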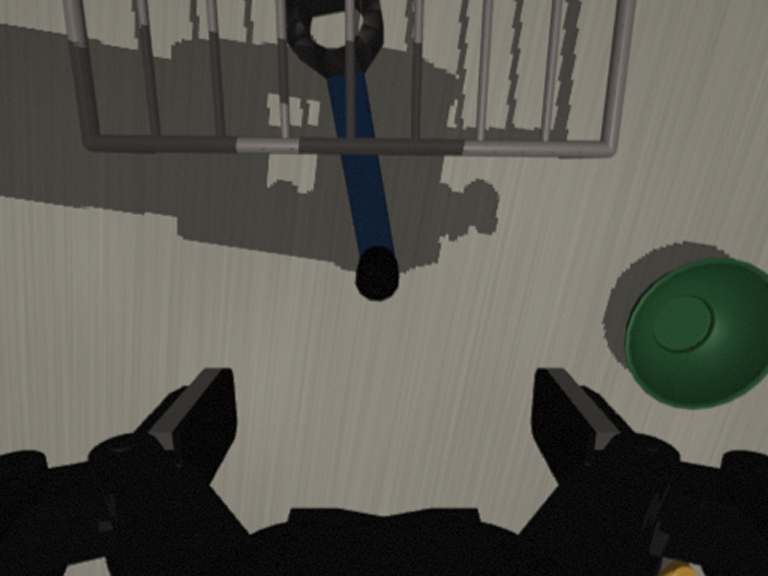

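>>> send_rows:
  plan:
    - [-1, 0.001, 0, 0.04, 0]
    - [-1, 0.001, 0, 0.08, 0]
    - [-1, 0.001, 0, 0.11, 0]
    - [-1, 0.001, 0, 0.12, 0]
    - [-1, 0.001, 0, 0.12, 0]
    - [0.5, 0.001, 0, 0.12, 0]
    - [1, 0.001, 0, 0.12, 0]
    - [1, 0.001, 0, 0.12, 0]
    - [1, 0.001, 0, 0.12, 0]
    - [1, 0.001, 0, 0.12, 0]
  grip_force: 30

```text
clock: 4.3
ee_pos: [573.5, 164.6, 31.1]
tcp_rot: [2.033, 2.394, 0.002]
contact_force: [-1.2, 0.5, 5.0]
width: 22.2
```

>>> send_rows:
  plan:
    - [1, -0.008, 0, 0, 0]
    - [1, -0.02, 0, 0, 0]
    - [1, -0.034, 0, 0, 0]
    - [1, -0.048, 0, 0, 0]
    - [1, -0.062, 0, 0, 0]
    - [1, -0.076, 0, 0, 0]
    - [1, -0.09, 0, 0, 0]
    - [1, -0.104, 0, 0, 0]
    - [1, -0.118, 0, 0, 0]
    - [1, -0.132, 0, 0, 0]
    - [1, -0.146, 0, 0, 0]
    - [1, -0.16, 0, 0, 0]

```text
clock: 5.5
ee_pos: [599.7, 6.6, 31.1]
tcp_rot: [2.034, 2.394, 0.004]
contact_force: [-1.0, 4.7, 5.9]
width: 21.9
```

Run:
```python
from h import *
p=cams.snapshot("scene");save(p,"s2")
```

```text
(no output)
```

View pics/s2.png

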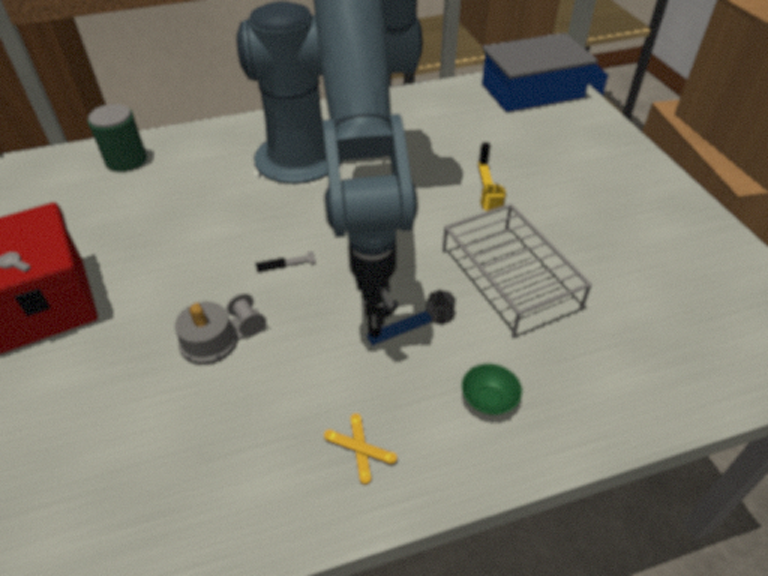

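>>> send_rows:
  plan:
    - [-1, 0, 0, 0, 0]
    - [-1, 0, 0, 0, 0]
    - [-1, 0, 0, 0, 0]
    - [-1, 0, 0, 0, 0]
    - [-1, 0, 0, -0.03, 0]
    - [-1, 0, 0, -0.07, 0]
    - [-1, 0.01, 0, -0.11, 0]
    - [-1, 0.03, 0, -0.14, 0]
    - [-1, 0.05, 0, -0.14, 0]
    - [-1, 0.06, 0, -0.14, 0]
    - [-1, 0.06, 0, -0.14, 0]

```text
clock: 6.65
ee_pos: [588.2, 67.0, 169.0]
tcp_rot: [-2.03, -2.396, 0.002]
contact_force: [0.9, 0.3, -0.8]
width: 85.2
```

Run:
```python
from h import *
import pickle
p=cams.snapshot("wrist");save(p,"w3")
for l in("hub_top","knob_mid","crank"):
  for r in spotter.find_in(p,l): print(l,r,at_z(p,r["position"],40))
pickle.dump((p,sense()),open("w3.pkl","wb"))
```

```text
hub_top {'position': [154.0, 257.7], 'conf': 0.94} [586.67596504  92.91282308  40.        ]
knob_mid {'position': [249.0, 256.1], 'conf': 0.95} [600.52582788   0.93400157  40.        ]
crank {'position': [151.2, 258.2], 'conf': 0.55} [586.70253504  95.48296334  40.        ]
```

View pics/w3.png

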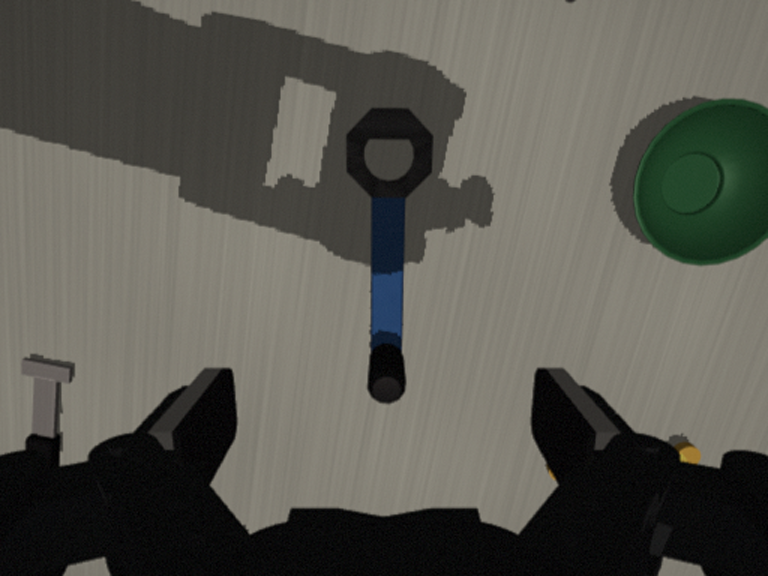

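Run:
```python
from h import *
import pickle
p,s=pickle.load(open("w3.pkl","rb"))
c=p["frame"][60:160,210:310,::-1];cv2.imwrite("pics/z3.png",cv2.convertScaleAbs(cv2.resize(c,(600,600),interpolation=cv2.INTER_CUBIC),alpha=2.5))
print(p["eye"],cv2.Rodrigues(np.array(p["rotation"]))[0].round(3))
```

```text
[578.96393782 132.09930711 337.43097269] [[ 0.986  0.159  0.04 ]
 [ 0.164 -0.953 -0.255]
 [-0.002  0.258 -0.966]]
```

View pics/z3.png

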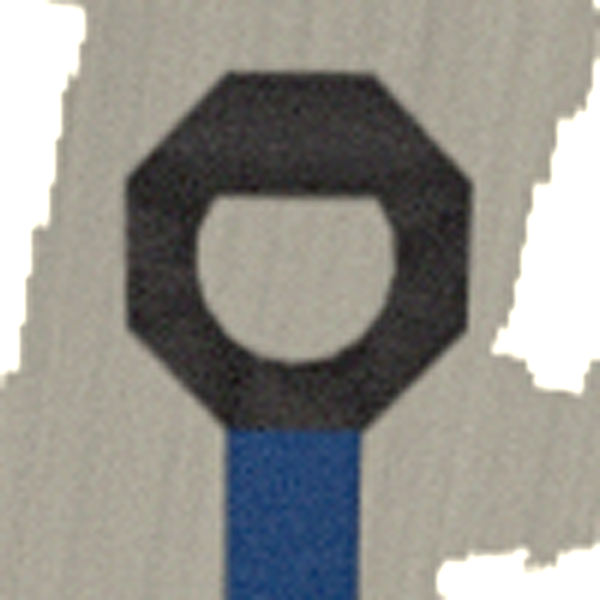

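Run:
```python
from h import *
import pickle
p,s=pickle.load(open("w3.pkl","rb"))
h=at_z(p,(60+252/6,210+298.5/6),40);k=at_z(p,(388/1.5,386.5/1.5),70)
b1=at_z(p,(60+440/6,210+294/6),15);b2=at_z(p,(60+598/6,210+292.5/6),15)
print(h,k,np.linalg.norm(h-k),np.degrees(np.arctan2(*(k-h)[1::-1])),b1,b2,np.degrees(np.arctan2(*(b2-b1)[1::-1])))
yaw=np.degrees(np.arctan2(*(k-h)[1::-1]))
goto(h[0],h[1],9,yaw+90)
```

```text
[580.94397873 137.83692021  40.        ] [601.24454966   5.24723971  70.        ] 137.4486688025334 -81.29514481590806 [585.25694567 109.52034479  15.        ] [589.27027379  84.27645332  15.        ] -80.96659497164265
jaw 9.3 shift [0.0729 0.0044 0.1599] turn 0.6 q [-0.08  0.15  1.74 -0.    1.26 -0.24] t 6.85
```

>>> send_rows:
  plan:
    - [-1, 0.035, 0.0022, 0, 0.4]
    - [-1, 0.0729, 0.0044, 0.03, 0.4]
    - [-1, 0.0729, 0.0044, 0.07, 0.4]
    - [-1, 0.0729, 0.0044, 0.11, 0.4]
    - [-1, 0.0729, 0.0044, 0.145, 0.4]
    - [-1, 0.0729, 0.0044, 0.162, 0.4]
    - [-1, 0.0729, 0.0044, 0.162, 0.4]
    - [-0.2, 0.0729, 0.0044, 0.162, 0.4]
    - [0.5, 0.0729, 0.0044, 0.162, 0.4]
    - [1, 0.0729, 0.0044, 0.162, 0.4]
    - [1, 0.0729, 0.0044, 0.162, 0.4]
    - [1, 0.0729, 0.0044, 0.162, 0.4]
  grip_force: 60

```text
clock: 8.05
ee_pos: [587.3, 138.6, 13.2]
tcp_rot: [2.035, 2.381, 0.014]
contact_force: [4.3, 0.0, 4.5]
width: 12.4
```

Run:
```python
from h import *
goto(515,-277,180,11)
p=cams.snapshot("wrist");save(p,"w4")
```

```text
jaw 8.94 shift [-0.3996 -0.1339 -0.1679] turn -2.06 q [ 0.04  0.37  1.79 -0.    0.97 -0.11] t 8.05
```

View pics/w4.png

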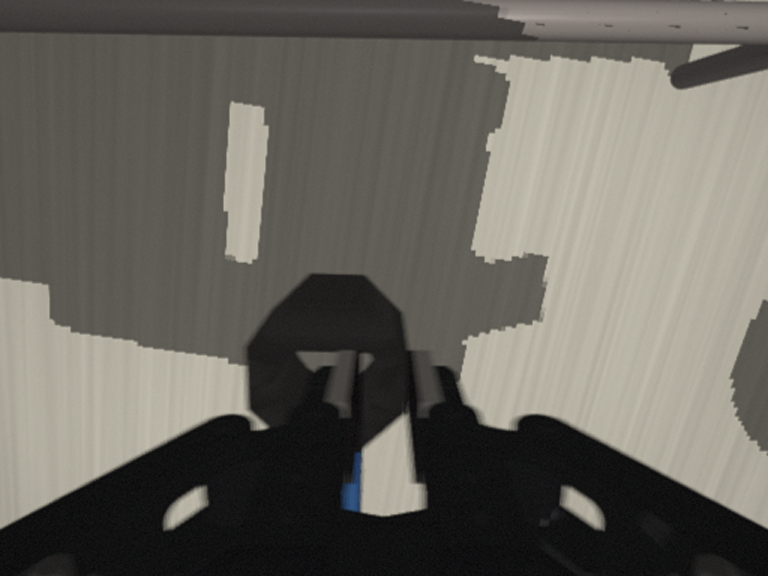

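Run:
```python
from h import *
s=sense();print(s["ee_pos"],s["width"],s["contact_force"])
p=cams.snapshot("side");save(p,"d4")
c=p["frame"][120:260,190:330,::-1];cv2.imwrite("pics/z4.png",cv2.resize(c,(600,600),interpolation=cv2.INTER_CUBIC))
```

```text
[587.46246564 138.74385178  13.31719736] 6.140638692712407 [2.942174   0.55740218 3.93029453]
```

View pics/z4.png

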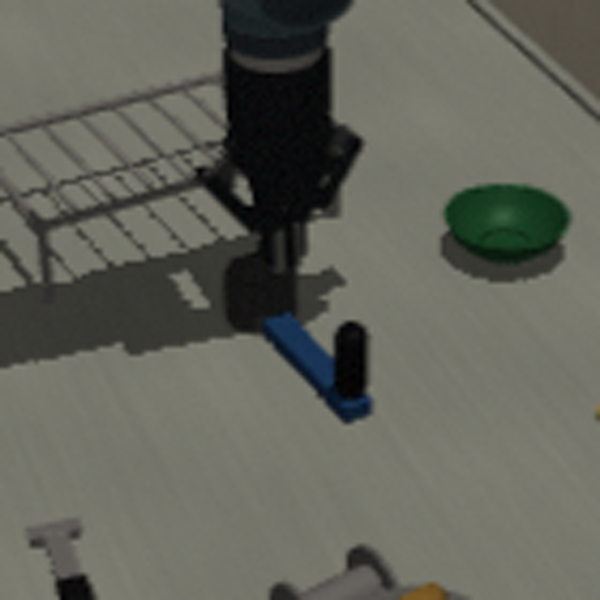

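>>> send_rows:
  plan:
    - [0.6, 0, 0, 0, 0]
    - [0.6, 0, 0, 0, 0]
    - [0.6, 0, 0, -0.005, 0]

```text
clock: 8.45
ee_pos: [581.0, 138.4, 12.8]
tcp_rot: [-2.041, -2.387, 0.001]
contact_force: [0.1, 1.3, -0.5]
width: 17.1
```

Run:
```python
from h import *
p=cams.snapshot("wrist");save(p,"w5")
```

```text
(no output)
```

View pics/w5.png

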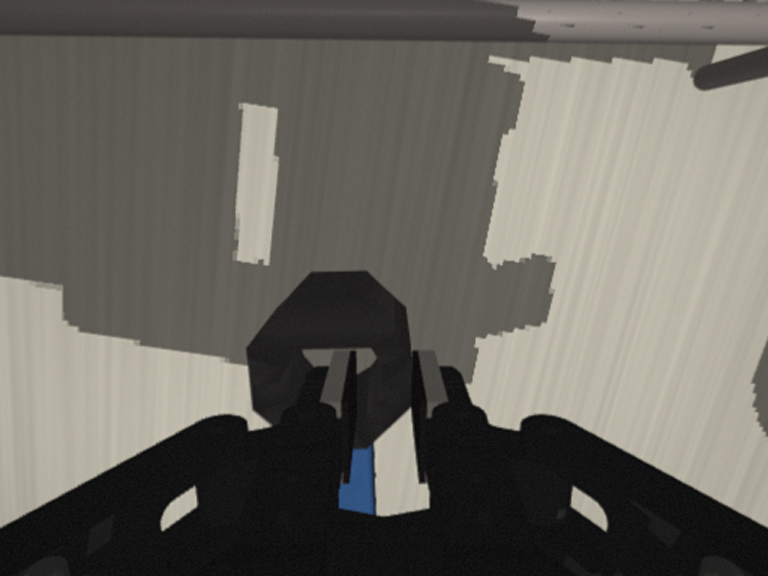

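>>> send_rows:
  plan:
    - [0.6, 0, 0, -0.02, 0]
    - [0.6, 0, 0, -0.05, 0]
    - [0.6, 0, 0, -0.09, 0]
    - [-0.5, -0.03, 0, -0.12, 0]
    - [-1, -0.06, 0, -0.15, 0]
    - [-1, -0.07, 0, -0.15, 0]
    - [-1, -0.07, 0, -0.15, 0]
    - [-1, -0.07, 0, -0.15, 0]

```text
clock: 9.3
ee_pos: [591.1, 69.9, 161.1]
tcp_rot: [-2.04, -2.385, 0.003]
contact_force: [0.7, -0.3, -1.0]
width: 84.9
```

Run:
```python
from h import *
import pickle
p=cams.snapshot("wrist");save(p,"w6")
pickle.dump((p,sense()),open("w6.pkl","wb"))
p=cams.snapshot("scene");save(p,"s6")
```

```text
(no output)
```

View pics/w6.png

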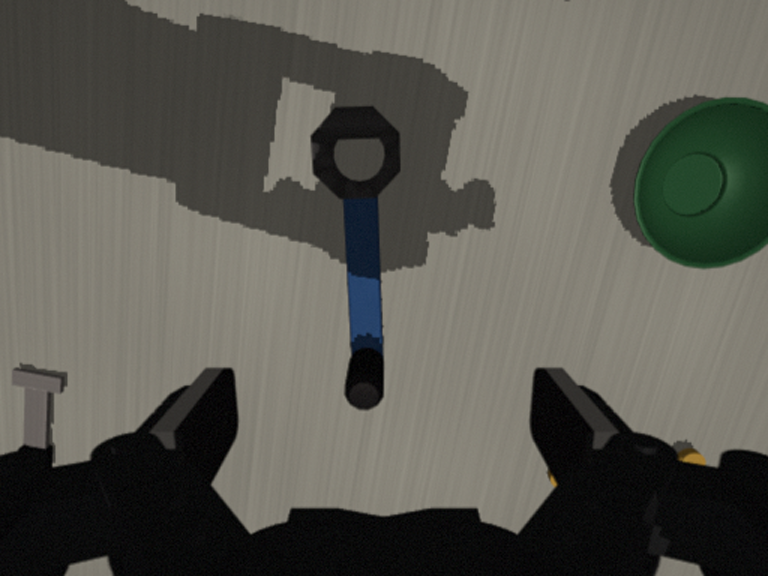

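View pics/s6.png

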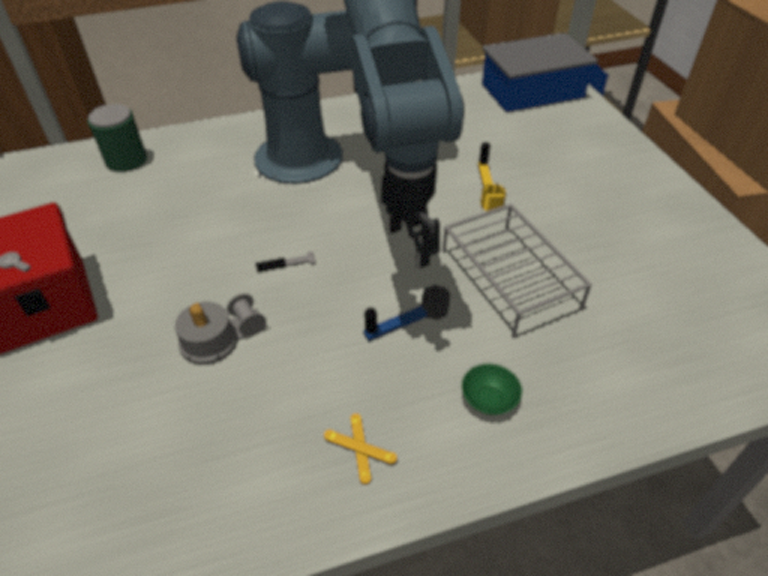

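Run:
```python
from h import *
import pickle
np.set_printoptions(precision=1,suppress=True)
p,s=pickle.load(open("w6.pkl","rb"))
R=cv2.Rodrigues(s["tcp_rot"])[0];print(s["ee_pos"],s["width"],p["eye"])
print("tcp px*1.5",1.5*proj(p,s["ee_pos"]), "grasp",1.5*proj(p,s["ee_pos"]-19*R[:,2]),"down z20",1.5*proj(p,s["ee_pos"]+140*R[:,2]))
c=p["frame"][60:160,190:290,::-1];cv2.imwrite("pics/z6.png",cv2.convertScaleAbs(cv2.resize(c,(600,600),interpolation=cv2.INTER_CUBIC),alpha=2.5))
R0=cv2.Rodrigues(np.array(p["rotation"]))[0];print("cam in tool",R.T@(p["eye"]-s["ee_pos"]));print((R.T@R0))
```

```text
[591.   70.2 160.9] 85.4232255774292 [582.7 135.  329.6]
tcp px*1.5 [348.3 380. ] grasp [369.4 379.6] down z20 [268.5 381.5]
cam in tool [  65.5    1.3 -168.7]
[[-0.  -1.  -0.3]
 [ 1.  -0.  -0. ]
 [ 0.  -0.3  1. ]]
```

View pics/z6.png

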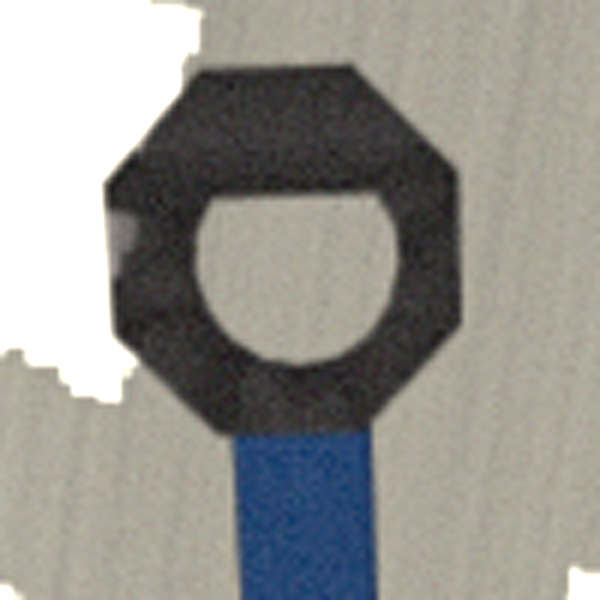

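Run:
```python
from h import *
import pickle
np.set_printoptions(precision=1,suppress=True)
p,s=pickle.load(open("w6.pkl","rb"))
h=at_z(p,(60+251/6,190+283.5/6),40);k=at_z(p,(395/1.5,363.5/1.5),70)
print(h,k,np.linalg.norm(h-k),np.degrees(np.arctan2(*(k-h)[1::-1])))
a=cams.snapshot("scene");b=cams.snapshot("side")
for q,z in((h,40),(k,70),([580.9,137.8],40)):
  print(proj(a,[*q[:2],z])*1.5,proj(b,[*q[:2],z])*1.5)
o=[]
for P,q in((a,h),(b,h)):
  r,c=proj(P,[*q[:2],20]).astype(int); o.append(cv2.resize(P["frame"][r-40:r+40,c-40:c+40,::-1],(400,400),interpolation=cv2.INTER_CUBIC))
  for X in([*h[:2],40],[*k[:2],70]):
    u=(proj(P,X)-[r-40,c-40])*5; cv2.circle(o[-1],(int(u[1]),int(u[0])),3,(0,0,255),-1)
cv2.imwrite("pics/z7.png",np.hstack(o))
```

```text
[565.4 137.9  40. ] [590.4   5.5  70. ] 138.11422492055414 -79.30662994914074
[293.9 436.3] [274.1 374.3]
[309.8 370.9] [292.9 409.6]
[299.9 439.3] [272.6 381.2]
```

View pics/z7.png

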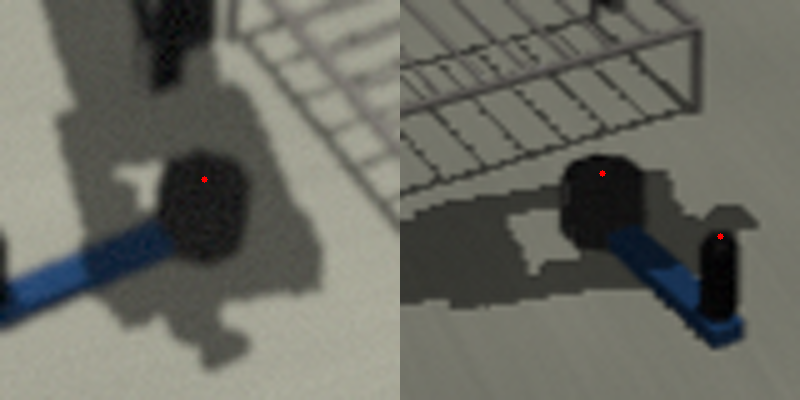

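Run:
```python
from h import *
goto(565.4,137.9,8,10.6)
```

```text
jaw 9.0 shift [ 0.0708 -0.0148  0.1536] turn -1.6 q [-0.07  0.16  1.74  0.    1.24 -0.23] t 9.5
```

>>> send_rows:
  plan:
    - [-1, 0.035, -0.0074, 0, -0.8]
    - [-1, 0.0708, -0.0148, 0, -1.6]
    - [-1, 0.0708, -0.0148, 0.04, -1.6]
    - [-1, 0.0708, -0.0148, 0.08, -1.6]
    - [-1, 0.0708, -0.0148, 0.12, -1.6]
    - [-1, 0.0708, -0.0148, 0.1536, -1.6]
    - [-1, 0.0708, -0.0148, 0.1536, -1.6]
    - [-1, 0.0708, -0.0148, 0.1536, -1.6]

```text
clock: 10.3
ee_pos: [566.6, 137.4, 9.3]
tcp_rot: [-2.007, -2.416, 0.001]
contact_force: [0.0, 0.0, 0.7]
width: 85.6
```

Run:
```python
from h import *
p=cams.snapshot("wrist");save(p,"w7")
goto(565.4,137.9,8,10.6)
```

```text
jaw 10.56 shift [ 0.0011 -0.0025  0.0029] turn -0.04 q [ 0.04  0.35  1.83  0.    0.96 -0.14] t 10.35
```

View pics/w7.png

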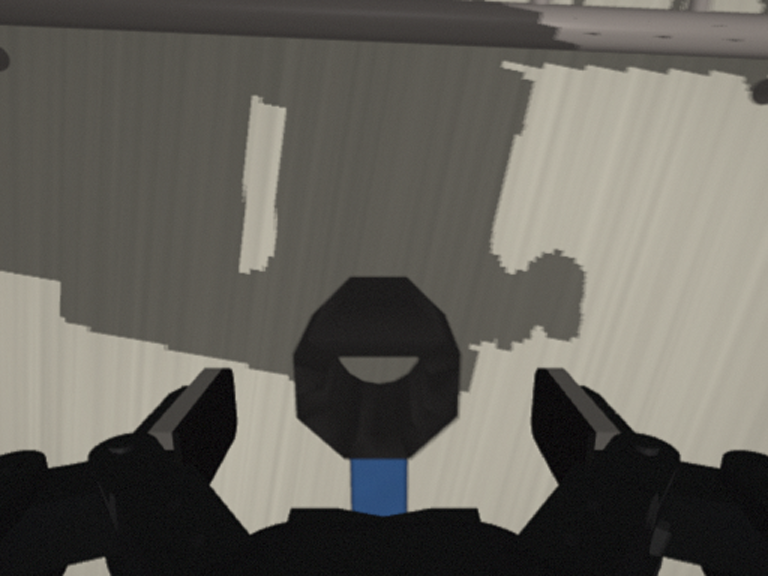

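>>> send_rows:
  plan:
    - [-0.4, 0.002, -0.002, 0, 0]
    - [-0.1, 0.002, -0.002, 0, 0]
    - [0.1, 0.002, -0.002, 0, 0]
    - [0.2, 0.002, -0.002, 0, 0]
    - [0.25, 0.002, -0.002, 0, 0]
    - [0.25, 0.002, -0.002, 0, 0]
  grip_force: 40

```text
clock: 10.95
ee_pos: [569.8, 138.9, 13.7]
tcp_rot: [2.003, 2.409, 0.013]
contact_force: [5.7, 1.5, 7.8]
width: 32.2
```

Run:
```python
from h import *
p=cams.snapshot("wrist");save(p,"w8")
print(sense())
```

```text
{'clock': 11.0, 'qpos': array([ 4.57503579e-02,  3.40770396e-01,  1.83024737e+00,  5.83070996e-04,
        9.58815497e-01, -1.38225933e-01]), 'dq': array([ 0.00080873, -0.00069002, -0.00028031, -0.00208357, -0.00194965,
       -0.00165532]), 'joint_torque': array([-3.41006764e-02, -3.51668930e+01, -2.00230229e+01, -2.21573221e-01,
        1.13843400e+00,  2.37626344e-02]), 'ee_pos': array([569.82088277, 138.93923633,  13.67827449]), 'tcp_rot': array([2.00302584, 2.40931894, 0.01296544]), 'contact_force': array([4.92585578, 1.27582984, 7.03395768]), 'torque': array([ 0.25528284, -0.74292093,  0.00396416]), 'width': 32.08284530714127}
```

View pics/w8.png

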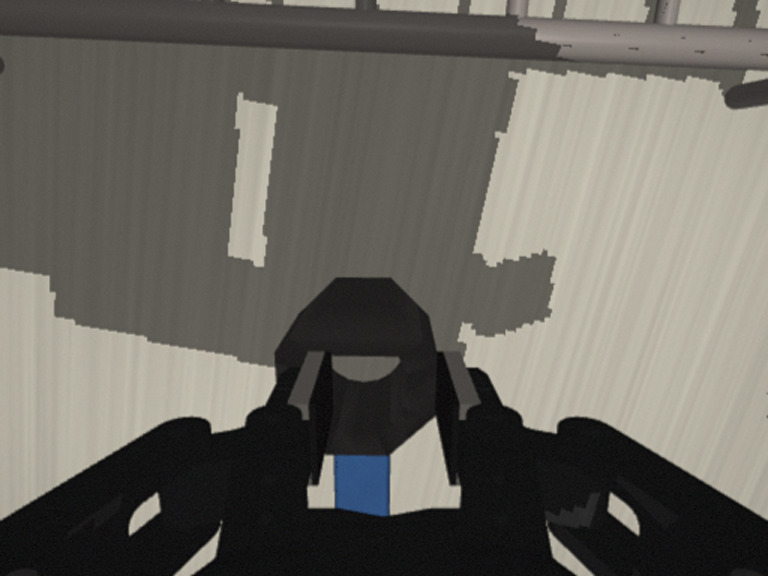

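Run:
```python
from h import *
o=[]
for n in("side","scene"):
  P=cams.snapshot(n); r,c=proj(P,[567,138,40]).astype(int)
  q=P["frame"][r-40:r+40,c-40:c+40,::-1]
  o.append(cv2.convertScaleAbs(cv2.resize(q,(400,400),interpolation=cv2.INTER_CUBIC),alpha=2.2))
cv2.imwrite("pics/z8.png",np.hstack(o))
```

```text
(no output)
```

View pics/z8.png

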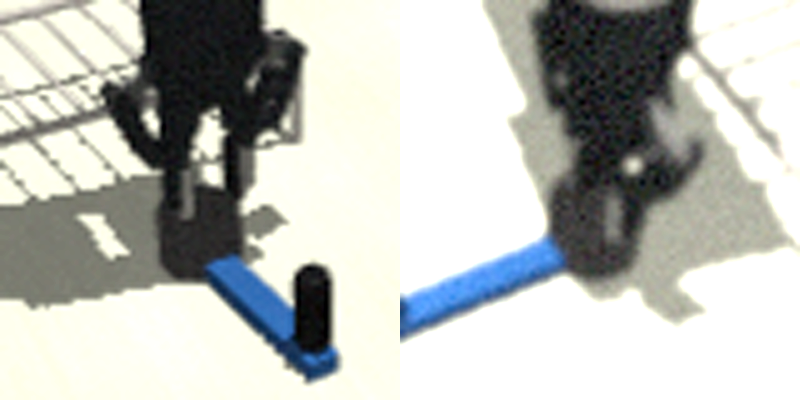

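>>> send_rows:
  plan:
    - [0.1, 0, 0, -0.005, 0]
    - [0.1, 0, 0, -0.02, 0]
    - [0.1, 0, 0, -0.05, 0]
    - [0.1, -0.01, 0, -0.09, 0]
    - [-0.5, -0.03, 0, -0.12, 0]
    - [-1, -0.06, 0, -0.15, 0]
    - [-1, -0.07, 0, -0.15, 0]
    - [-1, -0.07, 0, -0.15, 0]
    - [-1, -0.07, 0, -0.15, 0]

```text
clock: 12.0
ee_pos: [576.1, 70.2, 158.2]
tcp_rot: [-2.007, -2.414, 0.002]
contact_force: [1.0, 0.5, 0.5]
width: 85.4
```

Run:
```python
from h import *
import pickle
p=cams.snapshot("wrist");save(p,"w9")
pickle.dump((p,sense()),open("w9.pkl","wb"))
c=p["frame"][60:160,190:290,::-1];cv2.imwrite("pics/z9.png",cv2.convertScaleAbs(cv2.resize(c,(600,600),interpolation=cv2.INTER_CUBIC),alpha=2.5))
```

```text
(no output)
```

View pics/w9.png

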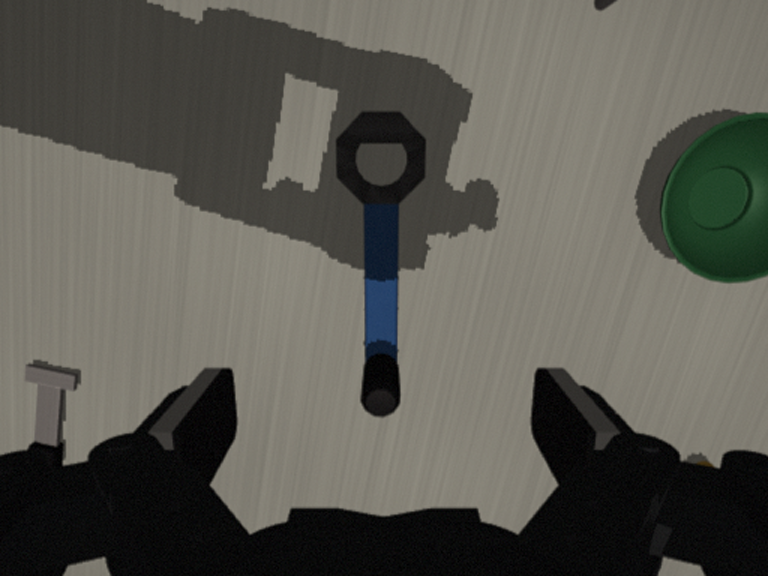

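View pics/z9.png

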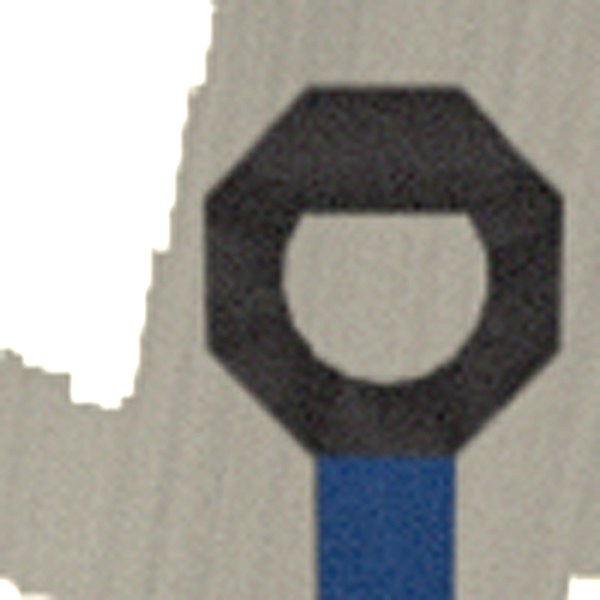

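Run:
```python
from h import *
import pickle
np.set_printoptions(precision=1,suppress=True)
p,s=pickle.load(open("w9.pkl","rb"))
h=at_z(p,(60+272/6,190+384/6),40);k=at_z(p,(402/1.5,380/1.5),70)
yaw=np.degrees(np.arctan2(*(k-h)[1::-1]))
b1=at_z(p,(60+460/6,190+385.5/6),15);b2=at_z(p,(60+598/6,190+386/6),15)
print(h,k,np.linalg.norm(h-k),yaw,np.degrees(np.arctan2(*(b2-b1)[1::-1])))
u=np.array([np.cos(np.radians(yaw)),np.sin(np.radians(yaw))]);g=h[:2]+44*u;print(g)
goto(g[0],g[1],4,yaw+90)
```

```text
[563.1 137.2  40. ] [587.2   4.6  70. ] 138.04725293618324 -79.71118606755876 -79.34808382543434
[571.   93.9]
jaw 10.56 shift [ 0.  -0.   0.2] turn 0.28 q [-0.1  0.1  1.8  0.   1.2 -0.3] t 12.05
```

>>> send_rows:
  plan:
    - [-1, 0.024, -0.0007, 0.02, 0.3]
    - [-1, 0.024, -0.0007, 0.06, 0.3]
    - [-1, 0.024, -0.0007, 0.1, 0.3]
    - [-1, 0.024, -0.0007, 0.14, 0.3]
    - [-1, 0.024, -0.0007, 0.154, 0.3]
    - [-1, 0.024, -0.0007, 0.154, 0.3]
    - [0, 0.024, -0.0007, 0.154, 0.3]
    - [1, 0.024, -0.0007, 0.154, 0.3]
    - [1, 0.024, -0.0007, 0.154, 0.3]
    - [1, 0.024, -0.0007, 0.154, 0.3]
    - [1, 0.024, -0.0007, 0.154, 0.3]
  grip_force: 80

```text
clock: 13.15
ee_pos: [572.8, 93.2, 6.2]
tcp_rot: [2.014, 2.41, 0.001]
contact_force: [0.0, 0.1, 0.2]
width: 12.1
```

Run:
```python
from h import *
p=cams.snapshot("wrist");save(p,"w10")
s=sense();print(s["ee_pos"],s["width"],s["contact_force"])
```

```text
[572.57618635  93.19126866   5.91764414] 4.517318634088748 [-0.80423209 -0.97549998 -0.60642126]
```

View pics/w10.png

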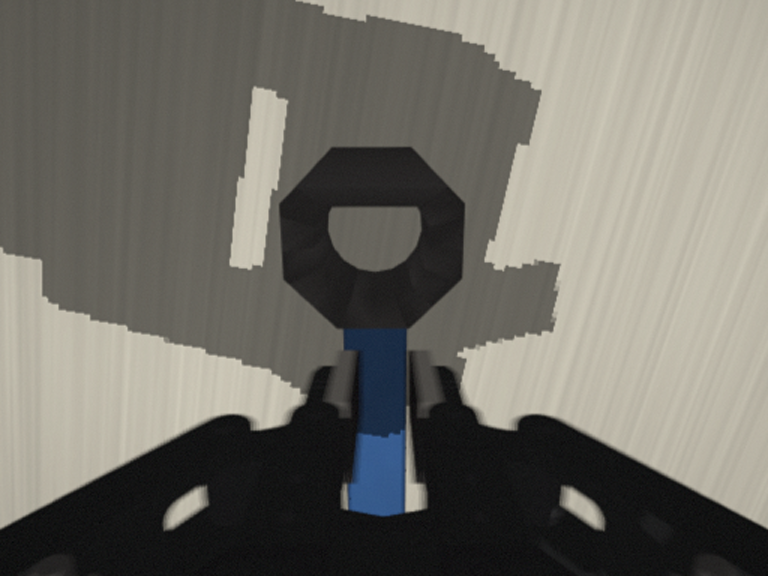

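Run:
```python
from h import *
o=[]
s=sense();print(s["ee_pos"],s["width"],s["contact_force"])
for n in("side","scene"):
  P=cams.snapshot(n); r,c=proj(P,[571,94,20]).astype(int)
  t=(proj(P,s["ee_pos"])-[r-30,c-30])*400/60
  q=P["frame"][r-30:r+30,c-30:c+30,::-1]
  q=cv2.convertScaleAbs(cv2.resize(q,(400,400),interpolation=cv2.INTER_CUBIC),alpha=2.2)
  cv2.circle(q,(int(t[1]),int(t[0])),3,(0,0,255),-1)
  o.append(q)
cv2.imwrite("pics/z10.png",np.hstack(o))
```

```text
[572.57618635  93.19126866   5.91764414] 4.517318634088748 [-0.80423209 -0.97549998 -0.60642126]
```

View pics/z10.png

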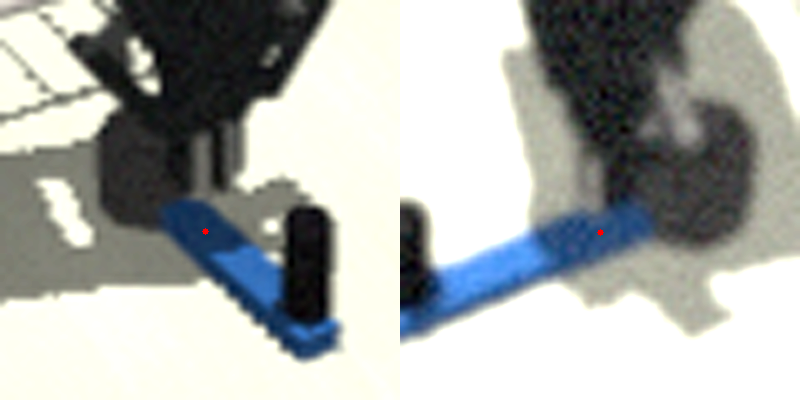

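>>> send_rows:
  plan:
    - [-1, 0, 0, -0.005, 0]
    - [-1, 0, 0, -0.03, 0]
    - [-1, 0, 0, -0.05, 0]
    - [-1, 0.02, -0.0007, -0.06, 0]
    - [-1, 0.045, -0.0014, -0.06, 0]
    - [-1, 0.045, -0.0014, -0.05, 0]
    - [-1, 0.045, -0.0014, -0.03, 0]
    - [-1, 0.045, -0.0014, -0.01, 0]
    - [-1, 0.045, -0.0014, 0.005, 0]
    - [-1, 0.045, -0.0014, 0.017, 0]
    - [-1, 0.045, -0.0014, 0.017, 0]
    - [-1, 0.045, -0.0014, 0.017, 0]
  grip_force: 60

```text
clock: 14.5
ee_pos: [563.2, 137.1, -11.5]
tcp_rot: [2.014, 2.41, 0.0]
contact_force: [0.1, 0.1, 0.4]
width: 85.5
```

Run:
```python
from h import *
p=cams.snapshot("wrist");
o=[cv2.convertScaleAbs(cv2.resize(p["frame"][:,:,::-1],(533,400)),alpha=1.8)]
s=sense();print(s["ee_pos"],s["width"],s["contact_force"])
P=cams.snapshot("side"); r,c=proj(P,[565,138,20]).astype(int)
q=P["frame"][r-40:r+20,c-20:c+20,::-1]
o.append(cv2.convertScaleAbs(cv2.resize(q,(267,400),interpolation=cv2.INTER_CUBIC),alpha=2.2))
cv2.imwrite("pics/z11.png",np.hstack(o))
```

```text
[563.6417034  137.16588008 -10.9457422 ] 85.31910217464348 [-0.32815218  0.31310172 -0.19108013]
```

View pics/z11.png

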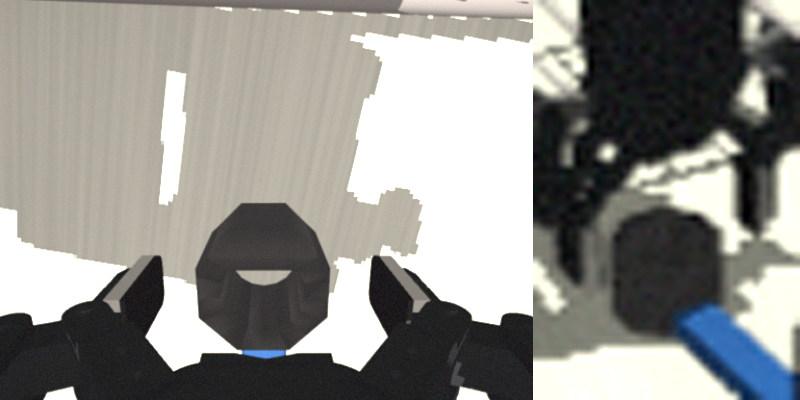

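>>> send_rows:
  plan:
    - [-0.3, 0, 0, 0, 0]
    - [0, 0, 0, 0, 0]
    - [0.3, 0, 0, 0, 0]
    - [1, 0, 0, 0, 0]
    - [1, 0, 0, 0, 0]
    - [1, 0, 0, 0, 0]
  grip_force: 60

```text
clock: 15.2
ee_pos: [563.5, 137.3, -10.8]
tcp_rot: [2.014, 2.41, 0.001]
contact_force: [0.0, -0.1, 5.9]
width: 48.8
```

Run:
```python
from h import *
s=sense();print(s["ee_pos"],s["width"],s["contact_force"])
goto(*s["ee_pos"],10)
```

```text
[563.502824   137.34028887 -10.84621655] 48.76945093218757 [ 7.81453420e-05 -9.40788392e-02  5.90203000e+00]
jaw 10.24 shift [0. 0. 0.] turn 0.24 q [ 0.04  0.38  1.84  0.    0.92 -0.14] t 15.2
```

>>> send_rows:
  plan:
    - [1, 0, 0, -0.02, 0]
    - [1, 0, 0, -0.05, 0]
    - [1, 0, 0, -0.09, 0]
    - [1, -0.01, -0.0024, -0.13, 0]
    - [1, -0.03, -0.007, -0.16, 0]
    - [1, -0.06, -0.014, -0.16, 0]
    - [1, -0.095, -0.022, -0.16, 0]
    - [1, -0.13, -0.031, -0.16, 0]
    - [1, -0.165, -0.039, -0.16, 0]
    - [1, -0.2, -0.047, -0.16, 0]
    - [1, -0.235, -0.055, -0.16, 0]
    - [1, -0.27, -0.064, -0.16, 0]
  grip_force: 80

```text
clock: 16.4
ee_pos: [546.6, -140.7, 146.8]
tcp_rot: [-2.013, -2.409, 0.001]
contact_force: [0.2, -1.1, -3.5]
width: 48.4
```

Run:
```python
from h import *
goto(535,-390,150,10.2)
p=cams.snapshot("side");save(p,"d12")
```

```text
jaw 10.24 shift [-0.2432 -0.0557 -0.0035] turn 0.04 q [-0.45  0.11  1.83  0.    1.21 -0.63] t 16.4
```

View pics/d12.png

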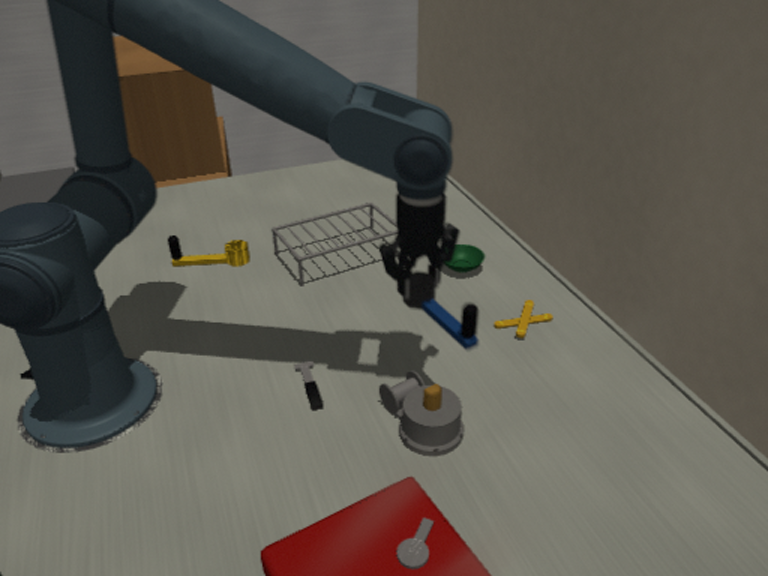

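Run:
```python
from h import *
import pickle
np.set_printoptions(precision=0,suppress=True)
P=pickle.load(open("P0.pkl","rb"));a,b=P["scene"],P["side"]
for nm,s in (("scene right-front top",(82,258)),("scene far top",(60,205)),("bot right",(97,318))):
  print(nm,at_z(a,(s[1]/1.5,s[0]/1.5),100),at_z(a,(s[1]/1.5,s[0]/1.5),0))
for nm,s in (("side far top",(412,478)),("side left top",(262,553)),):
  print(nm,at_z(b,(s[1]/1.5,s[0]/1.5),100),at_z(b,(s[1]/1.5,s[0]/1.5),0))
print(tri(a,(258/1.5,82/1.5),b,(478/1.5,412/1.5)),tri(a,(205/1.5,60/1.5),b,(553/1.5,262/1.5)))
```

```text
scene right-front top [ 332. -463.  100.] [ 211. -499.    0.]
scene far top [ 158. -506.  100.] [  15. -548.    0.]
bot right [ 491. -438.  100.] [ 390. -470.    0.]
side far top [ 414. -429.  100.] [ 447. -353.    0.]
side left top [ 210. -466.  100.] [ 212. -396.    0.]
(array([ 395., -453.,  144.]), np.float64(18.877780469458436)) (array([ 209., -492.,  136.]), np.float64(0.7904987699028228))
```

>>> send_rows:
  plan:
    - [1, -0.03, -0.006, -0.005, 0]
    - [1, -0.065, -0.012, -0.01, 0]
    - [1, -0.1, -0.019, -0.01, 0]
    - [1, -0.135, -0.025, -0.01, 0]
    - [1, -0.17, -0.032, -0.01, 0]
    - [1, -0.205, -0.038, -0.01, 0]
    - [1, -0.225, -0.042, -0.01, 0]
    - [1, -0.24, -0.045, -0.01, 0]
    - [1, -0.24, -0.045, -0.01, 0]
    - [1, -0.24, -0.045, -0.01, 0]

```text
clock: 17.45
ee_pos: [546.3, -382.8, 157.8]
tcp_rot: [-2.013, -2.41, -0.001]
contact_force: [-0.3, 0.4, -3.7]
width: 48.7
```

Run:
```python
from h import *
import pickle
p=cams.snapshot("wrist");save(p,"w13");s=sense()
pickle.dump((p,s),open("w13.pkl","wb"))
cv2.imwrite("pics/z13.png",cv2.resize(p["frame"][:,:,::-1],None,fx=1.56,fy=1.56,interpolation=cv2.INTER_CUBIC))
print(s["ee_pos"],s["clock"],s["width"])
```

```text
[ 546.41490076 -382.47536728  157.98743291] 17.5 48.51914661745729
```

View pics/w13.png

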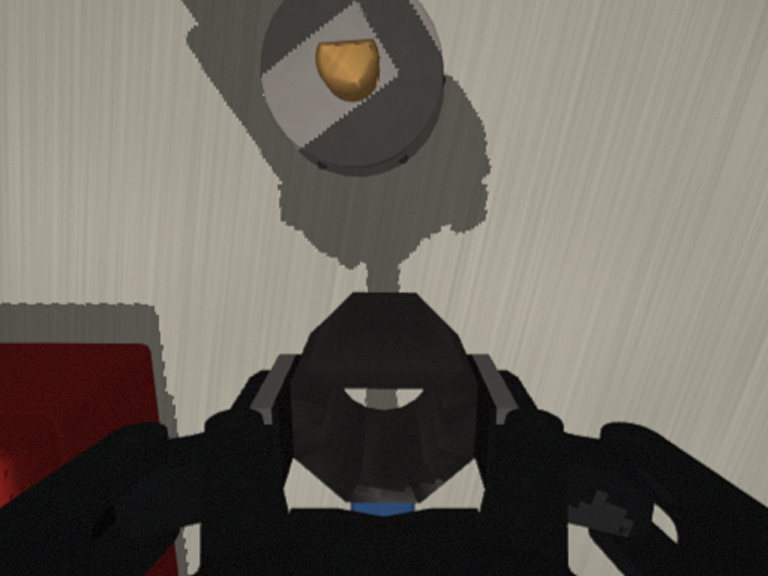

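Run:
```python
from h import *
import pickle
p,s=pickle.load(open("w13.pkl","rb"))
a=cv2.resize(p["frame"][0:125,160:310,::-1],(600,500),interpolation=cv2.INTER_CUBIC)
cv2.imwrite("pics/z13.png",a)
b=cv2.convertScaleAbs(cv2.resize(p["frame"][185:345,170:340,::-1],None,fx=3.5,fy=3.5,interpolation=cv2.INTER_CUBIC),alpha=3)
cv2.imwrite("pics/z13b.png",b)
```

```text
(no output)
```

View pics/z13.png

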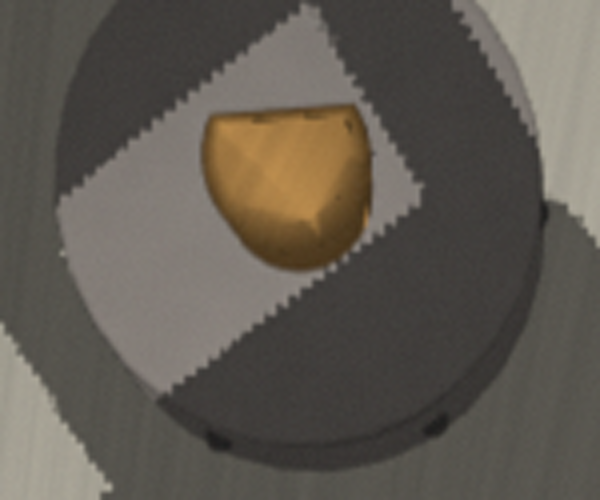

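View pics/z13b.png

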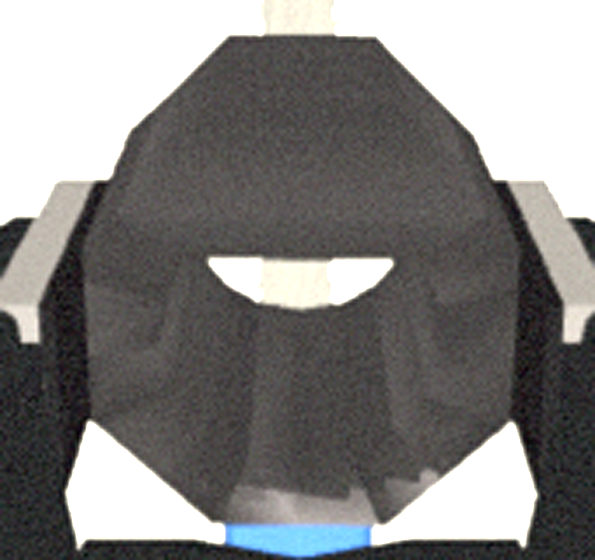

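```bash
cat > fit.py <<'E'
from h import *
import pickle
from scipy.optimize import minimize
np.set_printoptions(precision=2,suppress=True)
p,s=pickle.load(open("w13.pkl","rb"))
R=cv2.Rodrigues(s["tcp_rot"])[0];z=s["ee_pos"][2]+50.8
pts={"L1":(85,240),"L2":(93,420),"R1":(518,240),"R2":(512,420),"B1":(223,523),"B2":(378,523)}
W={k:at_z(p,(185+v[1]/3.5,170+v[0]/3.5),z) for k,v in pts.items()}
for k,v in W.items(): print(k,R.T@(v-s["ee_pos"]))
# shaft
hsv=cv2.cvtColor(p["frame"],cv2.COLOR_RGB2HSV)
m=((hsv[...,1]>110)&(hsv[...,0]>8)&(hsv[...,0]<30)&(hsv[...,2]>40)).astype(np.uint8);m[125:]=0;m[:,:160]=0;m[:,310:]=0
m=cv2.morphologyEx(m,cv2.MORPH_CLOSE,np.ones((3,3)));print("area",m.sum(),np.argwhere(m).mean(0))
K=8
mb=cv2.resize(m[0:80,200:270]*255,None,fx=K,fy=K,interpolation=cv2.INTER_LINEAR)>127
def D(r,f,n=60):
    a0=np.arccos(f/r); t=np.linspace(-np.pi+a0,np.pi-a0,n); return np.stack([r*np.cos(t),r*np.sin(t)],1)
def sil(q,tp):
    x,y,yaw=q; c,s_=np.cos(yaw),np.sin(yaw);P=[]
    for zz,r,f in((60,14,7.5),(91,14,7.5),(96,14-tp,7.5-tp)):
        d=D(r,f); 
        for u in d: P.append(proj(p,[x+c*u[0]-s_*u[1],y+s_*u[0]+c*u[1],zz])[::-1])
    h=cv2.convexHull(np.array(P,np.float32))[:,0]
    im=np.zeros((80*K,70*K),np.uint8); cv2.fillConvexPoly(im,np.round((h-[200,0]+0.5)*K*16).astype(np.int32),1,shift=4); return im>0
for tp in (2,3,):
    best=None
    for y0 in (-75,-80,-85):
        f=lambda q: np.mean(sil([q[0],q[1],np.radians(q[2])],tp)^mb)*1000
        r=minimize(f,[515,-277,y0],method="Nelder-Mead",options=dict(initial_simplex=[[515,-277,y0],[522,-277,y0],[515,-270,y0],[515,-277,y0+8]],maxiter=300))
        if best is None or r.fun<best.fun: best=r
    print(tp,best.x,best.fun,mb.mean()*1000)
q=best.x;im=cv2.resize(p["frame"][0:80,200:270,::-1],None,fx=K,fy=K,interpolation=cv2.INTER_CUBIC)
si=sil([q[0],q[1],np.radians(q[2])],3).astype(np.uint8)
cs,_=cv2.findContours(si,0,1);cv2.drawContours(im,cs,-1,(0,0,255),1)
# housing circle
th=np.linspace(0,6.28,200)
for t in th:
    r,c=proj(p,[q[0]+46*np.cos(t),q[1]+46*np.sin(t),60]);u=((c-200+.5)*K,(r+.5)*K);cv2.circle(im,(int(u[0]),int(u[1])),2,(0,255,0),-1)
cv2.imwrite("pics/fit.png",im[:600])
goto(q[0],q[1],158,q[2]+90,s)
E
python3 fit.py
```

```text
L1 [ 11.06 -22.76 -50.78]
L2 [-11.57 -22.94 -50.81]
R1 [ 11.04  25.23 -50.79]
R2 [-11.59  25.61 -50.82]
B1 [-25.48  -8.12 -50.83]
B2 [-25.49  10.32 -50.84]
area 1388 [ 44.85 232.47]
2 [ 512.09 -277.54  -76.09] 16.05189732142857 247.79017857142858
3 [ 512.09 -277.54  -76.09] 16.05189732142857 247.79017857142858
jaw 10.3 shift [ 0.11 -0.01  0.  ] turn -3.61 q [-0.78  0.33  1.55  0.    1.27 -0.96] t 17.5
```

View pics/fit.png

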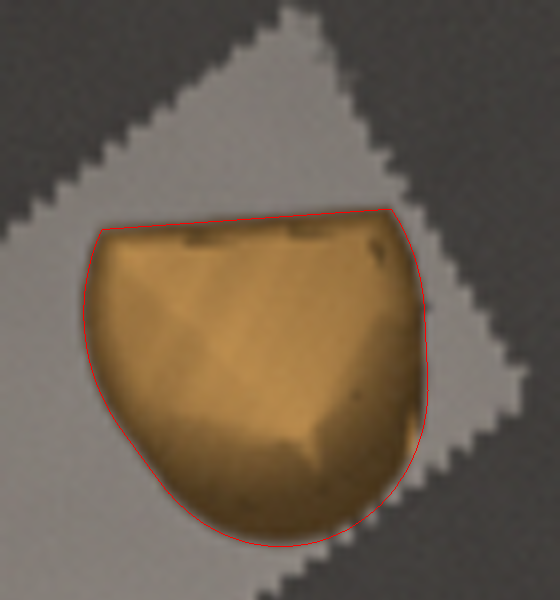

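Run:
```python
from h import *
np.set_printoptions(precision=5,suppress=True)
goto(510.8,-277.4,158,13.9)
```

```text
jaw 10.3 shift [ 0.1098 -0.0162  0.0001] turn -3.6 q [-0.78  0.33  1.55  0.    1.27 -0.96] t 17.5
```

>>> send_rows:
  plan:
    - [1, 0.03, -0.0044, 0, -1]
    - [1, 0.06, -0.0088, 0, -2]
    - [1, 0.09, -0.0132, 0, -3]
    - [1, 0.1098, -0.0162, 0, -3.6]
    - [1, 0.1098, -0.0162, 0.02, -3.6]
    - [1, 0.1098, -0.0162, 0.04, -3.6]
    - [1, 0.1098, -0.0162, 0.058, -3.6]
    - [1, 0.1098, -0.0162, 0.058, -3.6]
    - [1, 0.1098, -0.0162, 0.058, -3.6]

```text
clock: 18.4
ee_pos: [511.0, -277.9, 100.8]
tcp_rot: [-1.936, -2.474, -0.0]
contact_force: [-0.5, 0.7, -2.4]
width: 48.7
```

Run:
```python
from h import *
import pickle
np.set_printoptions(precision=5,suppress=True)
goto(510.8,-277.4,90,13.9); s=sense();print(s["ee_pos"],s["width"],s["contact_force"])
P={n:cams.snapshot(n) for n in("wrist","side","scene")};o=[]
pickle.dump((P,s),open("w14.pkl","wb"))
o=[cv2.convertScaleAbs(cv2.resize(P["wrist"]["frame"][150:370,150:370,::-1],(400,400),interpolation=cv2.INTER_CUBIC),alpha=2)]
for n in("side","scene"):
  r,c=proj(P[n],[512,-277,90]).astype(int)
  q=P[n]["frame"][r-30:r+30,c-30:c+30,::-1]
  o.append(cv2.convertScaleAbs(cv2.resize(q,(400,400),interpolation=cv2.INTER_CUBIC),alpha=2))
im=np.hstack(o);cv2.imwrite("pics/z14.png",cv2.resize(im,(800,267),interpolation=cv2.INTER_AREA))
```

```text
jaw 13.91 shift [ 0.0006 -0.0001  0.0108] turn 0.01 q [-0.69  0.21  1.81  0.    1.13 -0.94] t 18.4
[ 511.01862 -277.94519  100.75528] 48.69085763577447 [-0.53408  0.71407 -2.42612]
```

View pics/z14.png

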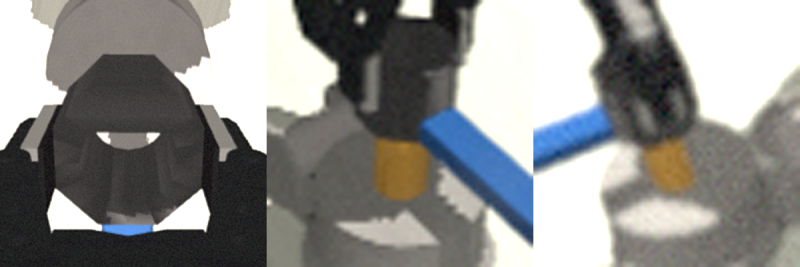

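>>> send_rows:
  plan:
    - [1, 0.0005, 0, 0.005, 0]
    - [1, 0.0005, 0, 0.01, 0]
    - [1, 0.0005, 0, 0.013, 0]
    - [1, 0.0005, 0, 0.016, 0]
    - [1, 0.0005, 0, 0.019, 0]
    - [1, 0.0005, 0, 0.022, 0]
    - [1, 0.0005, 0, 0.022, 0]

```text
clock: 19.25
ee_pos: [510.4, -278.1, 77.8]
tcp_rot: [-1.937, -2.472, -0.0]
contact_force: [0.2, 1.0, -3.4]
width: 48.7
```

>>> send_rows:
  plan:
    - [1, 0, 0, 0.004, 0]
    - [1, 0, 0, 0.008, 0]
    - [1, 0, 0, 0.012, 0]
    - [1, 0, 0, 0.016, 0]
    - [1, 0, 0, 0.02, 0]
    - [1, 0, 0, 0.023, 0]
    - [1, 0, 0, 0.026, 0]
    - [1, 0, 0, 0.026, 0]

```text
clock: 20.05
ee_pos: [510.4, -278.1, 51.8]
tcp_rot: [-1.937, -2.472, -0.0]
contact_force: [0.2, 0.5, -3.5]
width: 48.7
```

>>> send_rows:
  plan:
    - [1, 0, 0, 0.001, 0]
    - [0, 0, 0, 0.001, 0]
    - [-0.5, 0, 0, 0.001, 0]
    - [-1, 0, 0, 0.001, 0]
    - [-1, 0, 0, 0.001, 0]
    - [-1, 0, 0, 0, 0]
    - [-1, 0, 0, -0.02, 0]
    - [-1, 0, 0, -0.06, 0]
    - [-1, 0, 0, -0.1, 0]
    - [-1, -0.04, 0, -0.12, 0]
    - [-1, -0.08, 0, -0.12, 0]
    - [-1, -0.08, 0, -0.12, 0]

```text
clock: 21.25
ee_pos: [530.7, -360.5, 174.2]
tcp_rot: [1.939, 2.466, -0.002]
contact_force: [0.2, 0.4, -0.9]
width: 85.4
```

Run:
```python
from h import *
import pickle
P={n:cams.snapshot(n) for n in("wrist","side","scene")}; s=sense()
print(s["ee_pos"],s["contact_force"],s["clock"])
pickle.dump((P,s),open("w15.pkl","wb"))
save(P["wrist"],"w15")
o=[]
for n in("side","scene"):
  r,c=proj(P[n],[512,-300,80]).astype(int)
  q=P[n]["frame"][r-45:r+45,c-45:c+45,::-1]
  o.append(cv2.convertScaleAbs(cv2.resize(q,(400,400),interpolation=cv2.INTER_CUBIC),alpha=1.8))
cv2.imwrite("pics/z15.png",np.hstack(o))
```

```text
[ 529.49822834 -355.49936451  171.85736703] [ 0.46791971  0.52545083 -0.09768436] 21.4
```

View pics/w15.png

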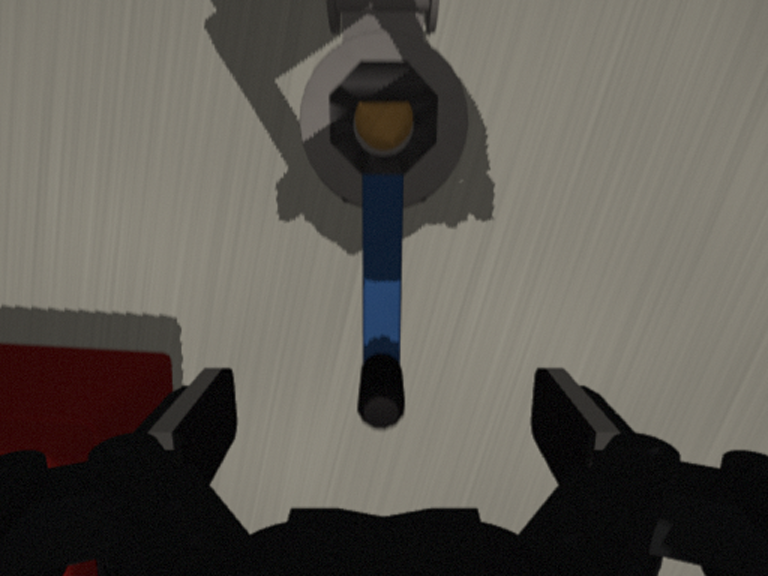

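View pics/z15.png

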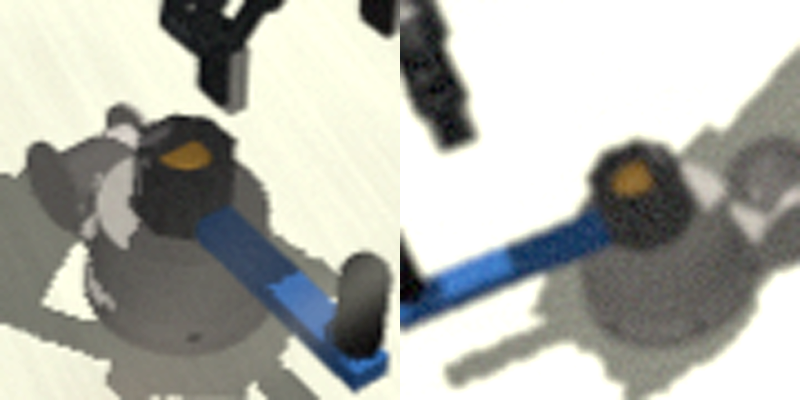

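Run:
```python
from h import *
print(manip.finish_job())
```

```text
the job is handed in; nothing more can be done
None
```

The crank is on the winch shaft with its flat matched, and I handed the job in at about 21 s of the 58 s allowed.

**What I did:**
1. I pulled the crank out by its knob along the rack's -y side, about 160 mm. I let it go flat on the shelf, with the hub about 164 mm from the rack's centre in -y.
2. I picked it up by the hub flats, turned it about 3.6° to match the shaft's flat and lowered it on. There was no resistance on the way down. I opened the fingers with the hub about 2 mm above the housing and backed the arm off.

**What went wrong on the way:** two grasps on the hub and one on the bar failed. The real fingertips sit about 20 mm behind the reported TCP, so the fingers closed too high each time. The tries nudged the crank about 16 mm sideways on the shelf, but it stayed flat and well clear of the rack. I then gripped lower and it held.

**Last checks:**
- **Seating:** the camera views show the brass shaft inside the D hole with flats aligned, its tip just below the hub's top. The hub top measures about 101 mm high, against 100 mm when fully home.
- **Position and angle:** I estimate the crank's angle is within about 1° and its position within 1–2 mm. Both come from fitting the camera images before lowering; I did not measure them again after letting go.
- **Robot clear:** the gripper is open and touching nothing.
- **Other items:** the dish, tyre levers and scraper looked untouched in the views I took along the way, but I did not measure them at the end.

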